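Unpin and open the peg crate in the utility room

ROBOT

A 7-joint arm with a two-finger parallel gripper is mounted at the origin on the work surface. World frame = base frame: x ahead of the robot, y to its left, z up, the work surface at z = 0. Lengths are in mm, angles in rad, forces in N, time in s.
With the tool pointing down it reaches from about 400 to 850 mm from the base axis. Payload 10.4 kg.
Tool frame: the origin (TCP) lies midway between the tips of the shut fingers; the grasp point (between the pads) lies 19 mm behind it; z points along the fingers, y is the line along which they close (so a half turn about z gives the same grasp; the last joint's range is limited). The gripper opens to 87 mm and grips with 3 to 60 N. Pads are 19 mm wide; open, the fingers measure 117 mm over their backs; the gripper's body (75 mm by 190 mm) begins 51 mm behind the grasp point.
Start: joints at [-1.315, 0.332, -0.065, 1.46, 0.022, 1.35, -0.088], TCP at [171.987, 600.893, 222.576] pointing down, gripper open.
Joint ranges: [-2.6, 2.6], [-0.5, 2.12], [-1.47, 1.34], [0.16, 2.42], [-1.27, 4.41], [0.06, 2.06], [-2.6, 2.6]. Speed limits (rad/s): [2.22, 2.22, 2.79, 2.79, 3.14, 3.14, 3.14].

INTERFACE

Orientations are given as a rotation vector (axis times angle).
In Python, from cell import ctrl, optics, order gives the robot as it stands.
- The arm moves only by the tool arm_command, never from a script. Its arguments are lists of equal length, an entry for each row: "grip": the opening, from -1 (shut) to 1 (fully open); "xyz": the shift along the tool's x, y, z scaled (see below), a list of three; "dr": the turn, a rotation vector about the tool's x, y, z scaled (see below), a list of three. A call has 1 to 8 rows; each row is the pose to reach, as a shift and turn from the pose commanded when the call began, along the tool's axes at that moment; what a row does not reach only later rows make up. The controller multiplies each number of a shift by 20 cm and each number of a turn by pi/2 rad. A row lasts 1/10 s, in which the tool goes at most 50 mm and 8.59 degrees, less where a joint would pass 70% of its speed; a pose out of reach is approached as far as the arm can. A call with a number of a shift or a turn outside -1 to 1 is refused whole. A call with a gripper value outside its range is refused whole. The fingers move at their own pace and stop on an object; the grip force is fixed at half the most. Time passes only in rows, so rows that repeat a pose let the fingers close. It gives the time, the measured TCP pose, the force, the opening and the grip force at its end, in the units of the state.
- ctrl.observe(): the state, without advancing time (a new reading comes with each control period).
- optics.get_image(name): name is "side" or "top"; returns the picture (420x560x3 uint8, blue, green, red); there is no depth.
- optics.get_calibration(name): a dict with "fovy" (degrees; the focal length in pixels is half the picture's height over the tangent of half this angle, whatever the lens; pixels are square), "cx", "cy" (the principal point, pixels), "k1" (the pictures are not rectified: a ray, as slopes to the right and down, at radius r is drawn at 1 + k1 r^2 times it, then the intrinsics apply), "pose" (4x4, takes a point from camera to world coordinates). Camera axes: x right, y up, looking along -z (the intrinsics and any distortion apply to the point x, -y, -z); pixel columns grow to the right and rows downward; lengths in mm; the calibration is good to about 2 mm. A picture is of the moment at which its call begins. get_calibration takes no time and is no camera call.
- order.sign_off(): hands the job in; it is judged then, once.
The state is a dict: "clock": time; "q": joint angles; "qvel": joint speeds; "joint_torque": joint torques, N m; "tcp_pos": TCP position; "tool_rot": TCP orientation; "contact_force": force on the tool from outside, world axes, zero at the start; "wrist_torque": the same for the moment, N m; "width": finger opening in mm; "gripper_force": force on a finger pad.
Only numpy, scipy, OpenCV 4.12 (cv2) and the standard library are available. Lean on these libraries where they do the work, as an engineer would, in place of code of your own. Each camera call takes 0.05 s, during which the arm holds its last target. There are 200 camera calls.

TASK

Pull the retaining pin out of the staple on the wide grey crate and lay the pin in the narrow front bay of the white boot tray. Then lift the crate's lid off by its handle and lay it flat, handle up, in the middle of the tray's large bay. Leave the pin of the small white caddy where it is.

Things in the scene. Friction and masses are not known exactly. Their poses are not given: they have to be found in the camera images.
- pin: Pin of the wide crate: level steel shaft 8 mm thick, through the upright staple; square black grip 18 x 18 x 45 mm at its +y end. Origin on the shaft axis, at the start inside the staple, 119 mm up; tail ends at y = -50, grip spans y = 35 to 80 mm. y runs along the shaft, at the start along the lid's y. Slides out freely, level, to +y; clear after 60 mm. 42 mm free from grip to lid edge.
- lid: Lid, 0.35 kg, of the wide grey crate (fixed, 110 mm high): plate 158 (x) x 208 (y) x 8 mm. Origin mid underside, 110 mm up; -x is front. Black bar handle 14 x 14 mm, 110 mm long in y, its middle 38 mm above the origin, gap 26 mm under it. A 10 mm deep rim below fits in the crate. Steel leaf in front, to x = -160 mm, slotted over the staple; lift straight 45 mm to clear (staple top 138 mm up).
- tray: Fixed white plastic tray, 395 (x) x 290 (y) mm; floor 3 mm, walls 12 mm, grey divider 8 mm high. Large bay x = -145 to 125 mm, for the lid; front bay (near the robot) x = -260 to -151 mm, 280 mm in y, for the pin, laid along y at x about -208. Origin on the worktop, where the lid's origin goes: flat there, the lid stands on its rim, its origin 13 mm up, its leaf over the divider.
- caddy_pin: Bystander, to be left: the shorter pin (shaft 74 mm, grip 14 x 14 x 28 mm) in the staple of the small white caddy (100 x 100 mm, 156 mm high with its handle, fixed) that stands farther back, between crate and tray. Origin on its shaft inside that staple, 129 mm above the worktop.
Things that resemble listed ones, but are neither listed nor needed, are in the scene too. What is shaped like the pin but turquoise is not meant.

How it is judged (in metres and radians):
On the way, in this order (a step that is already met when the one before it is completed fails the run):
1. the pin is drawn clear of the staple, with the lid still on the crate (y of pin in the frame of lid above 0.057 m and distance of lid from where it was at the start of the episode below 0.02 m), for 0.1 s.
2. the pin lies in the narrow front bay, with the lid still on the crate (x of pin in the frame of tray between -0.26 and -0.151 m and y of pin in the frame of tray between -0.14 and 0.14 m and z of pin in the frame of tray below 0.03 m and contact force between pin and the fingers below 0.1 N and distance of lid from where it was at the start of the episode below 0.02 m), for 0.2 s.
At the end, for the whole second after the job is handed in: The pin lies in the tray's narrow front bay, its origin less than 30 mm above the worktop; the lid lies handle up in the large bay, its origin within 45 mm of the tray's origin in the tray's x and y and less than 22 mm above the worktop, tilted less than 0.1 rad; both at rest (x of pin in the frame of tray between -0.26 and -0.151 m and y of pin in the frame of tray between -0.14 and 0.14 m and z of pin in the frame of tray below 0.03 m and x of lid in the frame of tray between -0.045 and 0.045 m and y of lid in the frame of tray between -0.045 and 0.045 m and z of lid in the frame of tray below 0.022 m and angle between lid's own z axis and vertical below 0.1 rad and linear speed of each of lid, pin below 0.02 m/s); the robot touches nothing.
It fails at once if the small caddy's pin is moved by more than 15 mm (distance of caddy_pin from where it was at the start of the episode above 0.015 m).
It fails at once if the lid is dropped into the tray (faster than 0.7 m/s just above it) (z of lid in the frame of tray below 0.06 m and linear speed of lid above 0.7 m/s).
It also fails if it takes over 66 s, if anything falls off the work surface, if the arm or the gripper's body presses on something with over 40 N, if the wrist force passes 120 N, or if a joint passes its speed limit or range.

## Working session

There is one attempt and no reset: what is moved stays moved. The work goes in short steps, Python scripts to look and compute and a tool call to move; the robot and the scene stay as the last step left them, time stands still between calls to the robot, and variables do not carry over. Pictures are saved under pics/ and viewed, at most 10 in all, crops included, and the job is handed in when it is done.

Besides the shell and the picture viewer there is one more tool, called after "Call:" as name(argument=value, ...) on one line, values as JSON. arm_command: Moves the arm, as the interface text tells. Its arguments: {"type":"object","properties":{"grip":{"type":"array"},"xyz":{"type":"array"},"dr":{"type":"array"}},"required":["grip","xyz","dr"]}

```bash
mkdir -p pics; cat > h.py <<'E'
import numpy as np, cv2
from scipy.spatial.transform import Rotation as R
from cell import ctrl, optics, order
def cal(n):
    c=optics.get_calibration(n); f=210/np.tan(np.radians(c["fovy"])/2)
    return f,c["cx"],c["cy"],c["k1"],np.array(c["pose"])
def ray(n,u,v):
    f,cx,cy,k,P=cal(n); d=np.array([(u-cx)/f,(v-cy)/f]); s=d.copy()
    for _ in range(30): s=d/(1+k*(s@s))
    return P[:3,3],P[:3,:3]@np.array([s[0],-s[1],-1])
def atz(n,u,v,z):
    o,d=ray(n,u,v); return o+d*(z-o[2])/d[2]
def tri(a,b):
    # a=(u,v) in top, b=(u,v) in side
    o1,d1=ray("top",*a);o2,d2=ray("side",*b)
    t=np.linalg.lstsq(np.c_[d1,-d2],o2-o1,rcond=None)[0]
    p,q=o1+t[0]*d1,o2+t[1]*d2
    return (p+q)/2,np.linalg.norm(p-q)
def proj(n,p):
    f,cx,cy,k,P=cal(n); c=P[:3,:3].T@(np.asarray(p,float)-P[:3,3])
    s=np.array([c[0],-c[1]])/-c[2]; s=s*(1+k*(s@s)); return np.array([cx,cy])+f*s
def snap(n,name,crop=None,scale=1):
    im=np.array(optics.get_image(n)); cv2.imwrite(f"pics/{name}_raw.png",im)
    if crop: im=im[crop[1]:crop[3],crop[0]:crop[2]]
    if scale!=1: im=cv2.resize(im,None,fx=scale,fy=scale,interpolation=cv2.INTER_CUBIC)
    cv2.imwrite(f"pics/{name}.png",im)
def plan(p,rot=None):
    "shift/turn in command units from current measured pose to world p (TCP), rot"
    s=ctrl.observe(); T=R.from_rotvec(s["tool_rot"])
    print("shift",np.round(T.inv().apply(np.array(p)-s["tcp_pos"])/200,3))
    if rot is not None: print("turn",np.round((T.inv()*rot).as_rotvec()/(np.pi/2),3))
E
python3 - <<'E'
from h import *
snap("top","t0",scale=1.4); snap("side","s0",scale=1.4)
s=ctrl.observe(); print(s); print(R.from_rotvec(s["tool_rot"]).as_matrix().round(3))
for n in("top","side"): print(cal(n))
E
```

```text
{'clock': 0.1, 'q': array([-1.31460539,  0.33277925, -0.06468004,  1.46087565,  0.02159844,
        1.34986879, -0.0884976 ]), 'qvel': array([ 0.00066485, -0.00142826, -0.00011083, -0.00241563, -0.00166617,
       -0.00016098, -0.00224523]), 'joint_torque': array([ 7.75918725e-04, -6.24548578e+01,  2.41993542e-02, -3.90717387e+01,
       -6.14373246e-02,  3.65762576e-02,  5.69011411e-05]), 'tcp_pos': array([171.91542542, 600.53364509, 221.84306338]), 'tool_rot': array([-4.36487067e-01, -3.11100968e+00,  1.93336312e-03]), 'contact_force': array([ 0.36087734, -0.24582849, -0.32502689]), 'wrist_torque': array([-0.01345647, -0.02008342, -0.05081895]), 'gripper_force': 0.0, 'width': 87.00611058738963}
[[-0.961  0.275 -0.   ]
 [ 0.275  0.961 -0.001]
 [-0.    -0.001 -1.   ]]
(np.float64(384.3489836821832), 281.9705044323657, 216.25930302160853, -0.02426231995350955, array([[-1.52881917e-02,  9.87025470e-01, -1.59834265e-01,
         3.19299808e+02],
       [-9.99882035e-01, -1.48551219e-02,  3.90407203e-03,
        -1.13915610e+01],
       [ 1.47906103e-03,  1.59875097e-01,  9.87136144e-01,
         1.04808475e+03],
       [ 0.00000000e+00,  0.00000000e+00,  0.00000000e+00,
         1.00000000e+00]]))
(np.float64(542.0507128197675), 277.1984149289561, 217.9202883631934, -0.07866119778182756, array([[ 9.86893029e-01,  1.11133435e-01, -1.17010722e-01,
         3.43781224e+02],
       [-1.61375722e-01,  6.80356948e-01, -7.14893208e-01,
        -9.43217895e+02],
       [ 1.60520318e-04,  7.24405813e-01,  6.89373768e-01,
         9.76419361e+02],
       [ 0.00000000e+00,  0.00000000e+00,  0.00000000e+00,
         1.00000000e+00]]))
```

View pics/t0.png

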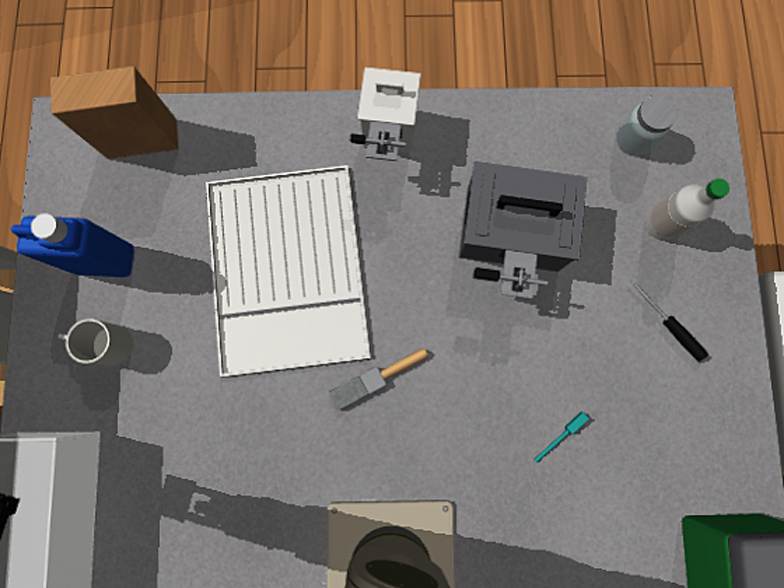

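View pics/s0.png

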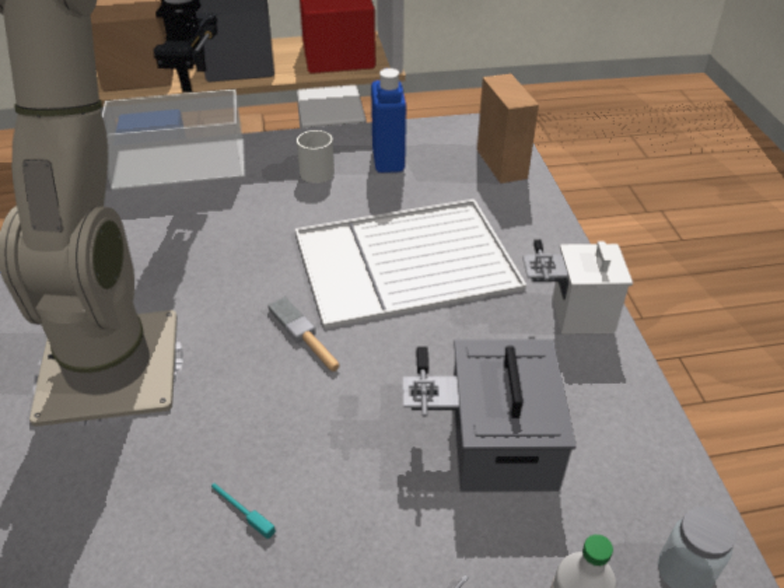

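The top view (scaled ×1.4) shows the grey crate with its handle at (530,205), its pin grip at (487,274) and its staple at (520,278). The tray corners are at (207,183), (349,167), (371,357) and (220,376). The caddy is at (390,95). In the side view the grip is at (422,358), the staple at (424,392) and the handle at (513,380).

```bash
python3 - <<'E'
from h import *
k=1/1.4
for nm,c in {"t":("top",[(207,183),(349,167),(371,357),(220,376)]),"s":("side",[(297,229),(473,203),(523,291),(331,322)])}.items():
    P=np.array([atz(c[0],u*k,v*k,12) for u,v in c[1]]); print(nm,P[:,:2].round(0).tolist(),P.mean(0).round(0))
a=cv2.imread("pics/t0_raw.png")[105:220,320:430]; b=cv2.imread("pics/s0_raw.png")[235:355,280:415]
a=cv2.resize(a,None,fx=3.6,fy=3.6,interpolation=cv2.INTER_CUBIC); b=cv2.resize(b,(396,352),interpolation=cv2.INTER_CUBIC)
h=max(a.shape[0],b.shape[0]); o=np.zeros((h,a.shape[1]+b.shape[1],3),np.uint8); o[:a.shape[0],:a.shape[1]]=a; o[:b.shape[0],a.shape[1]:]=b
print(a.shape,b.shape); cv2.imwrite("pics/z.png",o)
E
```

```text
t [[739.0, 362.0], [769.0, 73.0], [382.0, 32.0], [350.0, 321.0]] [560. 197.  12.]
s [[359.0, 312.0], [739.0, 342.0], [765.0, 54.0], [399.0, 30.0]] [565. 185.  12.]
(414, 396, 3) (352, 396, 3)
```

View pics/z.png

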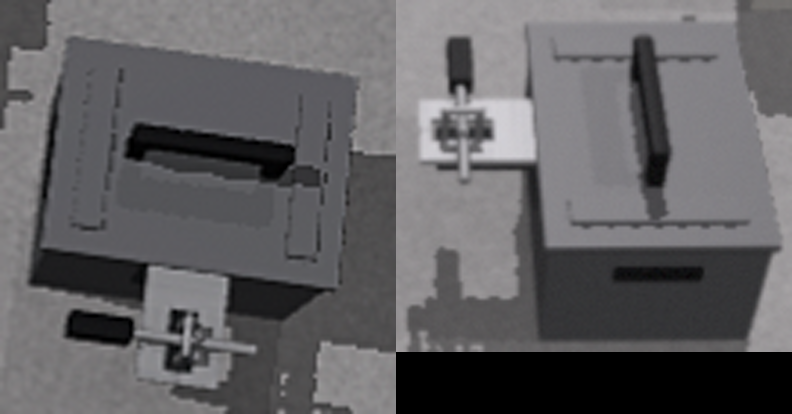

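The crop shows the lid corners at (68,38), (357,77), (336,288) and (42,245) in the top view. The pin grip centre is at (100,327) and the tail at (256,350). In the side view the grip is at (459,62) and the tail at (464,180).

```bash
python3 - <<'E'
from h import *
from scipy.optimize import least_squares
T=lambda u,v:(320+u/3.6,105+v/3.6); S=lambda u,v:(280+(u-396)/2.933,235+v/2.933)
def fit(model,obs,x0):
    def res(p,full=False):
        c,s=np.cos(p[2]),np.sin(p[2]);r=[]
        for n,m,px in obs:
            r.append(proj(n,[p[0]+c*m[0]-s*m[1],p[1]+s*m[0]+c*m[1],m[2]])-px)
        return np.ravel(r)
    o=least_squares(res,x0); print(model,o.x.round(3),np.degrees(o.x[2]).round(2),"\n",o.fun.reshape(-1,2).round(1).tolist()); return o.x
L=[(79,104,118),(79,-104,118),(-79,-104,118),(-79,104,118)]
obs=[("top",m,T(*p)) for m,p in zip(L,[(68,38),(357,77),(336,288),(42,245)])]+[("side",m,S(*p)) for m,p in zip(L,[(735,24),(779,247),(546,247),(528,24)])]
lid=fit("lid",obs,[600,-100,0])
W=[(130,145,12),(130,-145,12),(-265,-145,12),(-265,145,12)]
k=1/1.4
obs=[("top",m,(u*k,v*k)) for m,(u,v) in zip(W,[(207,183),(349,167),(371,357),(220,376)])]+[("side",m,(u*k,v*k)) for m,(u,v) in zip(W,[(473,203),(523,291),(331,322),(297,229)])]
# side order: far-left(473,203), far-right(523,291), near-right(331,322), near-left(297,229)
tr=fit("tray",obs,[630,190,0.1])
def inlid(p): 
    d=np.array(p[:2])-lid[:2]; c,s=np.cos(lid[2]),np.sin(lid[2]); return np.round([c*d[0]+s*d[1],-s*d[0]+c*d[1],p[2]],1)
for nm,a,b in[("grip",(100,327),(459,62)),("tail",(256,350),(464,180)),("staple",(188,340),(463,130))]:
    p,e=tri(T(*a),S(*b)); print(nm,p.round(1),e.round(1),inlid(p), "z119:",inlid(atz("top",*T(*a),119)),inlid(atz("side",*S(*b),119)))
p,e=tri((390/1.4,138/1.4),(543/1.4,262/1.4)); print("caddy staple",p.round(0),e)
E
```

```text
lid [ 6.39019e+02 -2.58175e+02 -1.66000e-01] -9.49 
 [[1.3, -1.7], [1.4, -0.8], [1.6, -0.0], [0.6, -0.3], [-0.5, -1.9], [0.7, -0.6], [-1.4, -0.4], [-1.4, -2.0]]
tray [6.31307e+02 2.01037e+02 1.06000e-01] 6.05 
 [[1.2, -2.0], [1.0, -2.4], [1.1, -0.3], [1.4, -0.9], [0.5, -3.4], [2.2, -4.6], [-6.2, 1.0], [-2.3, -0.9]]
grip [ 520.1 -178.8  118. ] 2.9 [-130.3   58.7  118. ] z119: [-132.1   58.7  119. ] [-129.    58.3  119. ]
tail [ 502.6 -285.6  117.6] 3.0 [-130.   -49.5  117.6] z119: [-131.9  -49.3  119. ] [-128.7  -50.2  119. ]
staple [ 511.  -239.8  114.7] 3.2 [-129.3   -3.   114.7] z119: [-132.    -2.3  119. ] [-128.   -6.  119.]
caddy staple [766. -11. 139.] 3.0834161582439554
```

Call:
arm_command(grip=[0.15, 0.15, 0.15, 0.15, 0.15, 0.15, 0.15, 0.15], xyz=[[-0.96, -0.45, -0.1], [-0.96, -0.45, -0.1], [-0.96, -0.45, -0.1], [-0.96, -0.45, -0.1], [-0.96, -0.45, -0.1], [-0.96, -0.45, -0.1], [-0.96, -0.45, -0.1], [-0.96, -0.45, -0.1]], dr=[[0, 0, 0.7], [0, 0, 0.7], [0, 0, 0.7], [0, 0, 0.7], [0, 0, 0.7], [0, 0, 0.7], [0, 0, 0.7], [0, 0, 0.7]])

```text
clock: 0.9
tcp_pos: [331.8, 461.2, 242.2]
tool_rot: [2.005, 2.419, -0.001]
contact_force: [-0.0, 0.4, 1.0]
width: 50.2
gripper_force: 0.0
```

```bash
cat >> h.py <<'E'
def yaw(deg):
    a=np.radians(deg); y=np.array([np.cos(a),np.sin(a),0]); z=np.array([0,0,-1.]); return R.from_matrix(np.c_[np.cross(y,z),y,z])
def st():
    s=ctrl.observe(); y=R.from_rotvec(s["tool_rot"]).as_matrix()[:,1]
    print(round(s["clock"],2),"tcp",s["tcp_pos"].round(1),"yaw",np.degrees(np.arctan2(y[1],y[0])).round(2),"w",round(s["width"],1),"gf",round(s["gripper_force"],1),"F",s["contact_force"].round(1),"q",s["q"].round(2))
E
python3 - <<'E'
from h import *
st(); plan([460,280,230],yaw(-9.5)); plan([520,-178.8,200],yaw(-9.5))
E
```

```text
0.9 tcp [331.8 461.2 242.2] yaw 10.68 w 50.2 gf 0.0 F [-0.   0.4  1. ] q [-1.17  0.19  0.16  1.6  -0.03  1.36 -0.82]
shift [-1.009  0.462  0.061]
turn [-0.     0.     0.224]
shift [-3.319  0.332  0.212]
turn [-0.     0.     0.224]
```

Call:
arm_command(grip=[0.15, 0.15, 0.15, 0.15, 0.15, 0.15], xyz=[[-1, 0.46, 0], [-1, 0.46, 0], [-1, 0.46, 0], [-1, 0.46, 0], [-1, 0.46, 0], [-1, 0.46, 0]], dr=[[0, 0, 0.224], [0, 0, 0.224], [0, 0, 0.224], [0, 0, 0.224], [0, 0, 0.224], [0, 0, 0.224]])

```text
clock: 1.5
tcp_pos: [462.4, 279.1, 242.5]
tool_rot: [2.397, 2.029, -0.0]
contact_force: [-0.0, 0.9, 0.4]
width: 50.1
gripper_force: 0.0
```

Call:
arm_command(grip=[0.15, 0.15, 0.15, 0.15, 0.15, 0.15], xyz=[[-1, 0.34, 0], [-1, 0.34, 0], [-1, 0.34, 0], [-1, 0.34, 0], [-1, 0.34, 0], [-1, 0.34, 0]], dr=[[0, 0, 0], [0, 0, 0], [0, 0, 0], [0, 0, 0], [0, 0, 0], [0, 0, 0]])

```text
clock: 2.1
tcp_pos: [495.8, 73.4, 242.5]
tool_rot: [-2.394, -2.034, -0.0]
contact_force: [-0.5, 1.7, -0.1]
width: 50.0
gripper_force: 0.0
```

Call:
arm_command(grip=[0.15, 0.15, 0.15, 0.15, 0.15, 0.15, 0.15, 0.15], xyz=[[-1, 0.33, 0], [-1, 0.33, 0], [-1, 0.33, 0], [-1, 0.33, 0], [-1, 0.33, 0], [-1, 0.33, 0], [-1, 0.33, 0], [-1, 0.33, 0]], dr=[[0, 0, 0], [0, 0, 0], [0, 0, 0], [0, 0, 0], [0, 0, 0], [0, 0, 0], [0, 0, 0], [0, 0, 0]])

```text
clock: 2.9
tcp_pos: [529.6, -130.3, 242.2]
tool_rot: [-2.386, -2.042, -0.0]
contact_force: [-0.5, 0.1, 0.1]
width: 49.9
gripper_force: 0.0
```

```bash
python3 - <<'E'
from h import *
st(); plan([520,-178.8,140],yaw(-9.5)); plan([520,-178.8,100],yaw(-9.5))
E
```

```text
2.9 tcp [ 529.6 -130.3  242.2] yaw -8.9 w 49.9 gf 0.0 F [-0.5  0.1  0.1] q [-0.48  0.16  0.72  1.68 -0.11  1.35  0.1 ]
shift [-0.247 -0.01   0.511]
turn [-0.    -0.001  0.007]
shift [-0.247 -0.009  0.711]
turn [-0.    -0.001  0.007]
```

Call:
arm_command(grip=[0.15, 0.15, 0.15, 0.15, 0.15, 0.15, 0.15, 0.15], xyz=[[-0.247, -0.01, 0.2], [-0.247, -0.01, 0.3], [-0.247, -0.01, 0.4], [-0.247, -0.01, 0.5], [-0.247, -0.01, 0.5], [-0.247, -0.01, 0.5], [-0.247, -0.01, 0.5], [-0.247, -0.01, 0.5]], dr=[[0, 0, 0.006], [0, 0, 0.006], [0, 0, 0.006], [0, 0, 0.006], [0, 0, 0.006], [0, 0, 0.006], [0, 0, 0.006], [0, 0, 0.006]])

```text
clock: 3.7
tcp_pos: [520.1, -181.6, 143.6]
tool_rot: [2.399, 2.026, 0.002]
contact_force: [1.1, -0.3, -0.3]
width: 50.0
gripper_force: 0.0
```

```bash
python3 - <<'E'
from h import *
st(); plan([520,-178.8,100],yaw(-9.5))
snap("side","s1",(260,170,420,330),3.6)
E
```

```text
3.7 tcp [ 520.1 -181.6  143.6] yaw -9.63 w 50.0 gf 0.0 F [ 1.1 -0.3 -0.3] q [-0.38  0.27  0.73  1.8  -0.2   1.15  0.25]
shift [ 0.013 -0.003  0.218]
turn [ 0.001 -0.    -0.001]
```

View pics/s1.png

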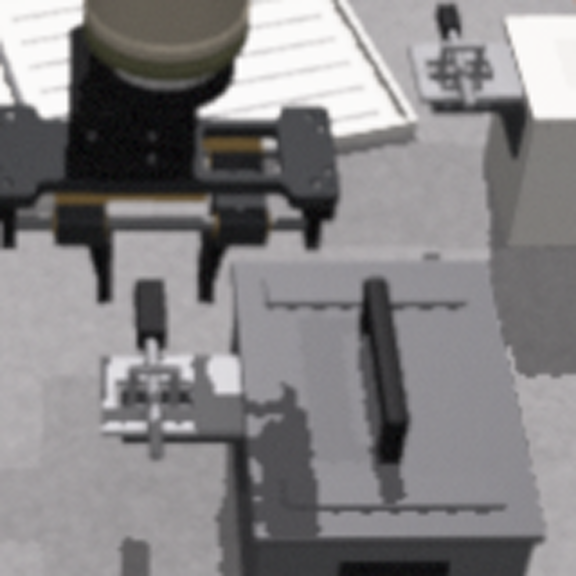

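The fingers at (103,290) and (207,290) straddle the grip at (150,315), and the right finger clears the crate edge. I'll descend, close, and then pull.

Call:
arm_command(grip=[0.15, 0.15, 0.15, 0.15, -1, -1, -1, -1], xyz=[[0.01, 0, 0.11], [0.01, 0, 0.215], [0.01, 0, 0.215], [0.01, 0, 0.215], [0.01, 0, 0.215], [0.01, 0, 0.215], [0.01, 0, 0.215], [0.01, 0, 0.215]], dr=[[0, 0, 0], [0, 0, 0], [0, 0, 0], [0, 0, 0], [0, 0, 0], [0, 0, 0], [0, 0, 0], [0, 0, 0]])

```text
clock: 4.55
tcp_pos: [519.9, -179.9, 99.9]
tool_rot: [2.401, 2.026, 0.001]
contact_force: [-0.5, -0.5, 0.6]
width: 25.8
gripper_force: 0.0
```

```bash
python3 - <<'E'
from h import *
st()
E
```

```text
4.55 tcp [ 519.9 -179.9   99.9] yaw -9.67 w 25.8 gf 0.0 F [-0.5 -0.5  0.6] q [-0.36  0.32  0.72  1.84 -0.24  1.07  0.28]
```

Call:
arm_command(grip=[-1, -1, -1, -1, -1], xyz=[[0, 0, 0], [0, 0, 0], [0, 0, 0], [0, 0, 0], [0, 0, 0]], dr=[[0, 0, 0], [0, 0, 0], [0, 0, 0], [0, 0, 0], [0, 0, 0]])

```text
clock: 5.05
tcp_pos: [519.7, -179.8, 99.5]
tool_rot: [-2.401, -2.026, -0.0]
contact_force: [-0.7, 0.2, 1.2]
width: 17.7
gripper_force: 30.0
```

Call:
arm_command(grip=[-1, -1, -1, -1, -1, -1, -1, -1], xyz=[[0.05, 0, 0], [0.11, 0, 0], [0.17, 0, 0], [0.23, 0, 0], [0.3, 0, 0], [0.37, 0, 0], [0.44, 0, 0], [0.44, 0, 0]], dr=[[0, 0, 0], [0, 0, 0], [0, 0, 0], [0, 0, 0], [0, 0, 0], [0, 0, 0], [0, 0, 0], [0, 0, 0]])

```text
clock: 5.85
tcp_pos: [535.0, -90.2, 99.3]
tool_rot: [-2.397, -2.03, -0.001]
contact_force: [-0.2, -0.1, 0.1]
width: 17.6
gripper_force: 30.0
```

```bash
python3 - <<'E'
from h import *
st(); snap("side","s2",(230,150,430,330),3)
tr=np.array([631.3,201.0]); a=.106; c,s=np.cos(a),np.sin(a)
# desired pin origin at tray (-208,-5); grasp is 57.5 along +y of the pin from the origin
g=lambda x,y:(tr+[c*x-s*y,s*x+c*y]).round(1)
G=g(-208,52); print("drop",G); plan([*G,160],yaw(6.05))
E
```

```text
5.85 tcp [535.  -90.2  99.3] yaw -9.47 w 17.6 gf 30.0 F [-0.2 -0.1  0.1] q [-0.5   0.3   0.68  1.86 -0.21  1.06  0.1 ]
drop [419.  230.7]
shift [ 1.494 -0.838 -0.302]
turn [-0.    -0.    -0.173]
```

View pics/s2.png

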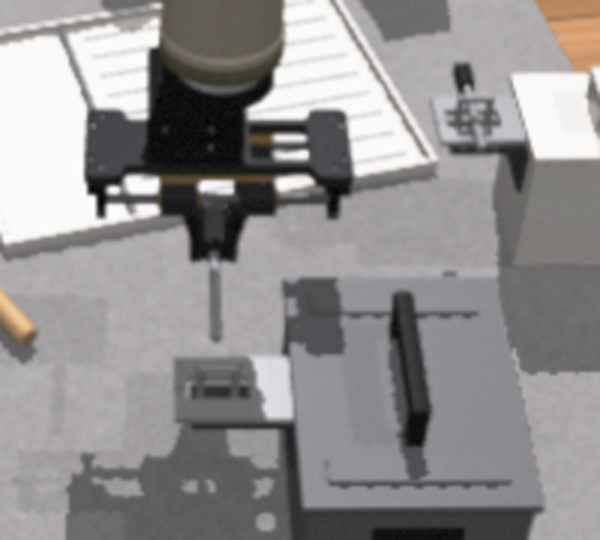

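The pin is clear of the staple: its tail is at (215,338) and the empty staple at (210,385), with the lid unmoved. Next I'll carry it to the front bay.

Call:
arm_command(grip=[-1, -1, -1, -1, -1, -1, -1], xyz=[[0.15, -0.08, -0.2], [0.3, -0.16, -0.2], [0.45, -0.24, -0.2], [0.6, -0.32, -0.2], [0.75, -0.4, -0.2], [0.9, -0.5, -0.2], [0.95, -0.53, -0.2]], dr=[[0, 0, -0.03], [0, 0, -0.06], [0, 0, -0.09], [0, 0, -0.12], [0, 0, -0.15], [0, 0, -0.173], [0, 0, -0.173]])

```text
clock: 6.6
tcp_pos: [460.6, 114.6, 139.5]
tool_rot: [-2.099, -2.336, -0.001]
contact_force: [0.8, -0.2, -0.2]
width: 17.6
gripper_force: 30.0
```

```bash
python3 - <<'E'
from h import *
st(); plan([419,230.7,60],yaw(6.05))
E
```

```text
6.6 tcp [460.6 114.6 139.5] yaw 6.13 w 17.6 gf 30.0 F [ 0.8 -0.2 -0.2] q [-0.83  0.06  0.51  1.98 -0.03  1.12 -0.2 ]
shift [ 0.599 -0.145  0.398]
turn [-0.    -0.001  0.001]
```

Call:
arm_command(grip=[-1, -1, -1, -1, -1, -1, -1, -1], xyz=[[0.15, -0.035, 0], [0.3, -0.07, 0.05], [0.45, -0.11, 0.15], [0.6, -0.145, 0.25], [0.6, -0.145, 0.35], [0.6, -0.145, 0.4], [0.6, -0.145, 0.4], [0.6, -0.145, 0.4]], dr=[[0, 0, 0], [0, 0, 0], [0, 0, 0], [0, 0, 0], [0, 0, 0], [0, 0, 0], [0, 0, 0], [0, 0, 0]])

```text
clock: 7.4
tcp_pos: [421.6, 227.4, 60.1]
tool_rot: [2.107, 2.33, 0.001]
contact_force: [-0.9, -0.9, -0.4]
width: 17.6
gripper_force: 30.0
```

```bash
python3 - <<'E'
from h import *
st(); plan([419,230.7,7],yaw(6.05))
snap("side","s3",(170,130,370,300),3)
E
```

```text
7.4 tcp [421.6 227.4  60.1] yaw 5.77 w 17.6 gf 30.0 F [-0.9 -0.9 -0.4] q [-0.96  0.18  0.4   2.04 -0.09  0.94 -0.41]
shift [ 0.018 -0.012  0.266]
turn [ 0.     0.    -0.003]
```

View pics/s3.png

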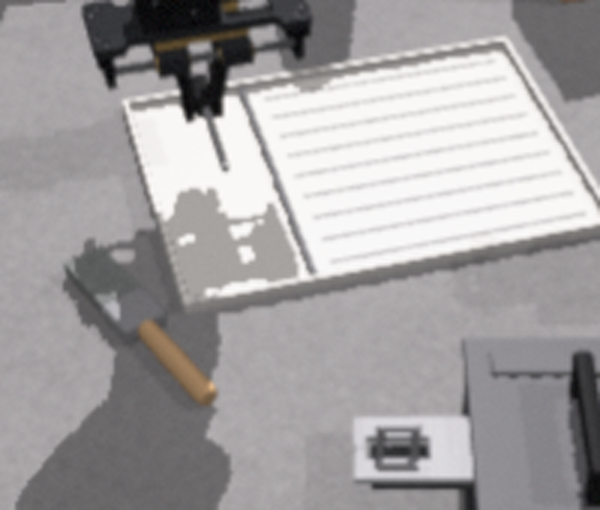

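The pin hangs over the front bay, with the fingers at (205,105) and the tail at (225,168), left of the divider. I'll lower it and release.

Call:
arm_command(grip=[-1, -1, -1, -1, -1, -0.2, -0.2, -0.2], xyz=[[0, -0.01, 0.08], [0, -0.01, 0.16], [0, -0.01, 0.22], [0, -0.01, 0.265], [0, -0.01, 0.265], [0, -0.01, 0.265], [0, -0.01, 0.265], [0, -0.01, 0.265]], dr=[[0, 0, 0], [0, 0, 0], [0, 0, 0], [0, 0, 0], [0, 0, 0], [0, 0, 0], [0, 0, 0], [0, 0, 0]])

```text
clock: 8.25
tcp_pos: [419.1, 228.5, 7.1]
tool_rot: [2.104, 2.333, 0.002]
contact_force: [0.1, -0.0, -0.1]
width: 32.2
gripper_force: 0.0
```

Call:
arm_command(grip=[-0.2, -0.2, -0.2, -0.2, -0.2, -0.2, -0.2, -0.2], xyz=[[0, 0, 0], [0, 0, 0], [0, 0, -0.05], [0, 0, -0.15], [0, 0, -0.35], [0, 0, -0.55], [0, 0, -0.75], [0, 0, -0.9]], dr=[[0, 0, 0], [0, 0, 0], [0, 0, 0], [0, 0, 0], [0, 0, 0], [0, 0, 0], [0, 0, 0], [0, 0, 0]])

```text
clock: 9.05
tcp_pos: [419.2, 228.2, 190.0]
tool_rot: [2.105, 2.332, 0.005]
contact_force: [0.8, 0.5, 0.2]
width: 34.7
gripper_force: 0.0
```

```bash
python3 - <<'E'
from h import *
st()
# handle: lid origin (639,-258.2); approach above
plan([639,-258.2,190],yaw(-9.5))
snap("side","s4",(170,130,370,300),3)
E
```

```text
9.05 tcp [419.2 228.2 190. ] yaw 5.87 w 34.7 gf 0.0 F [0.8 0.5 0.2] q [-0.99  0.01  0.4   1.9  -0.    1.22 -0.48]
shift [-2.531  0.845 -0.003]
turn [ 0.001 -0.001  0.171]
```

View pics/s4.png

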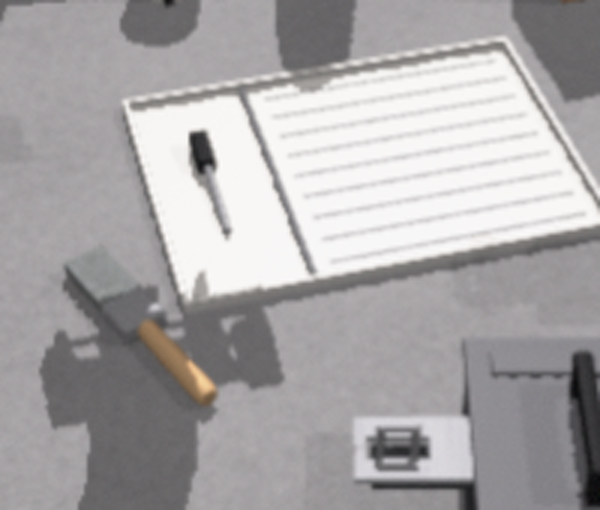

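The pin lies along the front bay, grip at (202,150) and tail at (228,232). Next is the lid handle.

Call:
arm_command(grip=[0.3, 0.3, 0.3, 0.3, 0.3, 0.3], xyz=[[-0.95, 0.32, -0.1], [-0.95, 0.32, -0.1], [-0.95, 0.32, -0.1], [-0.95, 0.32, -0.1], [-0.95, 0.32, -0.1], [-0.95, 0.32, -0.1]], dr=[[0, 0, 0], [0, 0, 0], [0, 0, 0], [0, 0, 0], [0, 0, 0], [0, 0, 0]])

```text
clock: 9.7
tcp_pos: [502.1, 44.5, 206.9]
tool_rot: [2.108, 2.33, 0.001]
contact_force: [-1.1, 0.1, 0.0]
width: 56.4
gripper_force: 0.0
```

Call:
arm_command(grip=[0.3, 0.3, 0.3, 0.3, 0.3, 0.3, 0.3], xyz=[[-0.95, 0.32, 0], [-0.95, 0.32, 0], [-0.95, 0.32, 0], [-0.95, 0.32, 0], [-0.95, 0.32, 0], [-0.95, 0.32, 0], [-0.95, 0.32, 0]], dr=[[0, 0, 0.171], [0, 0, 0.171], [0, 0, 0.171], [0, 0, 0.171], [0, 0, 0.171], [0, 0, 0.171], [0, 0, 0.171]])

```text
clock: 10.4
tcp_pos: [585.1, -134.2, 206.2]
tool_rot: [-2.394, -2.032, -0.001]
contact_force: [-0.1, -0.2, -0.3]
width: 56.5
gripper_force: 0.0
```

```bash
python3 - <<'E'
from h import *
T=lambda u,v:(320+u/3.6,105+v/3.6); S=lambda u,v:(280+(u-396)/2.933,235+v/2.933)
for a,b in [((135,128),(642,37)),((294,150),(656,142))]: # handle top ends
    print([x for x in tri(T(*a),S(*b))], atz("top",*T(*a),155).round(1),atz("side",*S(*b),155).round(1))
st(); plan([639,-258.2,190],yaw(-9.5))
E
```

```text
[array([ 649.82586005, -203.15404609,  148.57872409]), np.float64(1.0180830316653762)] [ 648.  -201.8  155. ] [ 646.9 -209.1  155. ]
[array([ 628.79138479, -307.22159893,  159.75167188]), np.float64(1.238970324259829)] [ 631.1 -308.9  155. ] [ 629.8 -303.7  155. ]
10.4 tcp [ 585.1 -134.2  206.2] yaw -9.33 w 56.5 gf 0.0 F [-0.1 -0.2 -0.3] q [-0.46  0.35  0.76  1.59 -0.25  1.31  0.18]
shift [-0.568  0.367  0.08 ]
turn [-0.001 -0.001  0.002]
```

The handle's centre triangulates to (639,-256), which agrees with the lid fit.

Call:
arm_command(grip=[0.3, 0.3, 0.3, 0.3, 0.3, 0.3, 0.3, 0.3], xyz=[[-0.3, 0.18, 0], [-0.56, 0.367, 0], [-0.56, 0.367, 0], [-0.56, 0.367, 0], [-0.56, 0.367, 0.1], [-0.56, 0.367, 0.15], [-0.56, 0.367, 0.15], [-0.56, 0.367, 0.15]], dr=[[0, 0, 0], [0, 0, 0], [0, 0, 0], [0, 0, 0], [0, 0, 0], [0, 0, 0], [0, 0, 0], [0, 0, 0]])

```text
clock: 11.2
tcp_pos: [639.4, -257.6, 177.1]
tool_rot: [-2.395, -2.032, -0.001]
contact_force: [-0.2, -0.4, 0.5]
width: 56.7
gripper_force: 0.0
```

```bash
python3 - <<'E'
from h import *
st(); plan([639,-257,128],yaw(-9.5))
snap("side","s5",(260,170,440,330),3.4)
E
```

```text
11.2 tcp [ 639.4 -257.6  177.1] yaw -9.39 w 56.7 gf 0.0 F [-0.2 -0.4  0.5] q [-0.17  0.59  0.74  1.36 -0.4   1.34  0.41]
shift [ 0.003 -0.002  0.245]
turn [ 0.    -0.001  0.001]
```

View pics/s5.png

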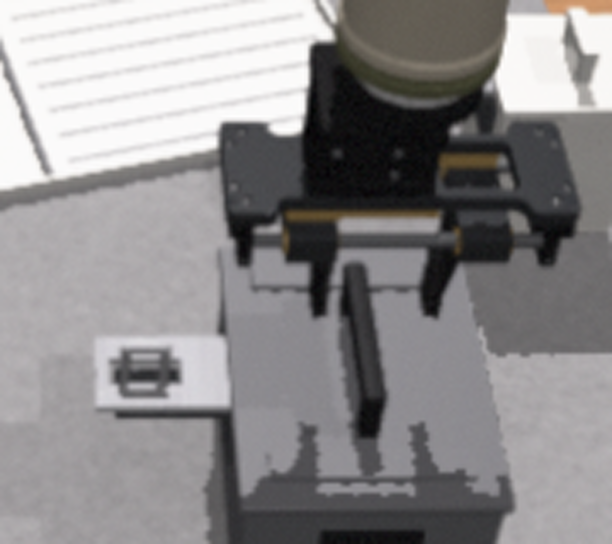

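The fingers at (320,310) and (432,310) straddle the bar at (362,345). I'll descend and grip.

Call:
arm_command(grip=[0.3, 0.3, 0.3, 0.3, -1, -1, -1, -1], xyz=[[0, 0, 0.1], [0, 0, 0.18], [0, 0, 0.24], [0, 0, 0.24], [0, 0, 0.24], [0, 0, 0.24], [0, 0, 0.24], [0, 0, 0.24]], dr=[[0, 0, 0], [0, 0, 0], [0, 0, 0], [0, 0, 0], [0, 0, 0], [0, 0, 0], [0, 0, 0], [0, 0, 0]])

```text
clock: 12.05
tcp_pos: [639.2, -259.3, 129.0]
tool_rot: [2.397, 2.03, 0.001]
contact_force: [-0.4, -0.3, 0.2]
width: 32.5
gripper_force: 0.0
```

Call:
arm_command(grip=[-1, -1, -1, -1, -1, -1, -1], xyz=[[0, 0, 0], [0, 0, 0], [0, 0, 0], [0, 0, 0], [0, 0, 0], [0, 0, 0], [0, 0, 0]], dr=[[0, 0, 0], [0, 0, 0], [0, 0, 0], [0, 0, 0], [0, 0, 0], [0, 0, 0], [0, 0, 0]])

```text
clock: 12.75
tcp_pos: [638.8, -259.2, 128.5]
tool_rot: [-2.397, -2.03, 0.0]
contact_force: [-4.4, 1.5, 4.0]
width: 13.7
gripper_force: 30.0
```

Call:
arm_command(grip=[-1, -1, -1, -1, -1, -1, -1, -1], xyz=[[0, 0, -0.04], [0, 0, -0.1], [0, 0, -0.17], [0, 0, -0.25], [0, 0, -0.33], [0, 0, -0.41], [0, 0, -0.48], [0, 0, -0.5]], dr=[[0, 0, 0], [0, 0, 0], [0, 0, 0], [0, 0, 0], [0, 0, 0], [0, 0, 0], [0, 0, 0], [0, 0, 0]])

```text
clock: 13.55
tcp_pos: [639.6, -259.7, 230.9]
tool_rot: [2.396, 2.028, 0.002]
contact_force: [-0.3, -1.0, -4.6]
width: 13.6
gripper_force: 30.0
```

```bash
python3 - <<'E'
from h import *
st(); plan([590,-30,229],yaw(-3)); plan([631,201,229],yaw(6.05))
snap("side","s6",(230,90,450,330),2.5)
E
```

```text
13.55 tcp [ 639.6 -259.7  230.9] yaw -9.5 w 13.6 gf 30.0 F [-0.3 -1.  -4.6] q [-0.17  0.56  0.76  1.29 -0.38  1.44  0.4 ]
shift [ 1.092 -0.434  0.008]
turn [ 0.002  0.    -0.072]
shift [ 2.265 -0.423  0.008]
turn [ 0.002  0.    -0.173]
```

View pics/s6.png

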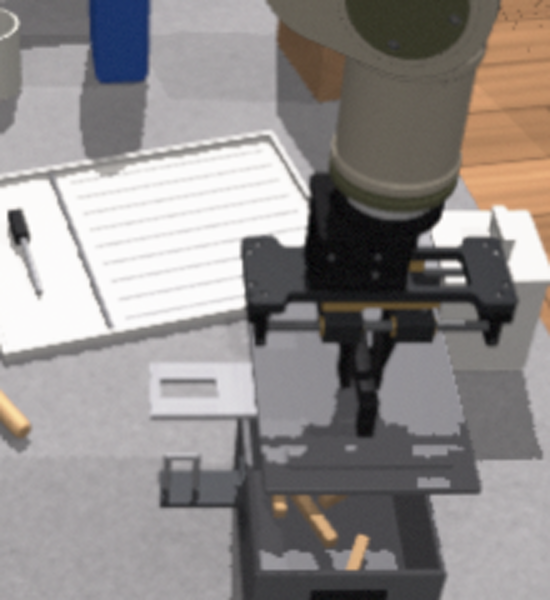

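The lid is off and level, with its leaf at (200,385) and the empty staple at (185,480). I'll carry it to the tray, swinging toward the robot to stay clear of the caddy.

Call:
arm_command(grip=[-1, -1, -1, -1, -1, -1, -1, -1], xyz=[[0.07, -0.03, 0], [0.2, -0.08, 0], [0.34, -0.14, 0], [0.48, -0.2, 0], [0.62, -0.26, 0], [0.76, -0.32, 0], [0.9, -0.37, 0], [0.99, -0.4, 0]], dr=[[0, 0, -0.01], [0, 0, -0.02], [0, 0, -0.03], [0, 0, -0.04], [0, 0, -0.05], [0, 0, -0.06], [0, 0, -0.07], [0, 0, -0.072]])

```text
clock: 14.4
tcp_pos: [592.1, -47.9, 227.8]
tool_rot: [-2.275, -2.164, 0.0]
contact_force: [-0.1, 0.5, -5.1]
width: 13.8
gripper_force: 30.0
```

```bash
python3 - <<'E'
from h import *
st(); plan([631,201,150],yaw(6.05))
E
```

```text
14.4 tcp [592.1 -47.9 227.8] yaw -2.85 w 13.8 gf 30.0 F [-0.1  0.5 -5.1] q [-0.59  0.31  0.74  1.57 -0.21  1.34  0.12]
shift [1.252 0.133 0.39 ]
turn [-0.001 -0.001 -0.099]
```

Call:
arm_command(grip=[-1, -1, -1, -1, -1, -1, -1, -1], xyz=[[0.08, 0, 0], [0.22, 0.01, 0], [0.36, 0.03, 0], [0.5, 0.05, 0], [0.65, 0.07, 0], [0.8, 0.09, 0], [0.93, 0.11, 0], [0.99, 0.12, 0]], dr=[[0, 0, -0.01], [0, 0, -0.02], [0, 0, -0.04], [0, 0, -0.06], [0, 0, -0.08], [0, 0, -0.09], [0, 0, -0.098], [0, 0, -0.098]])

```text
clock: 15.2
tcp_pos: [627.2, 150.6, 227.8]
tool_rot: [-2.099, -2.336, -0.0]
contact_force: [-0.3, -0.1, -3.8]
width: 13.3
gripper_force: 30.0
```

```bash
python3 - <<'E'
from h import *
st(); plan([631,201,80],yaw(6.05))
E
```

```text
15.2 tcp [627.2 150.6 227.8] yaw 6.1 w 13.3 gf 30.0 F [-0.3 -0.1 -3.8] q [-0.76  0.42  0.62  1.42 -0.24  1.38 -0.03]
shift [0.248 0.046 0.739]
turn [-0.    -0.001  0.001]
```

Call:
arm_command(grip=[-1, -1, -1, -1, -1, -1, -1, -1], xyz=[[0.1, 0.02, 0.04], [0.2, 0.046, 0.12], [0.24, 0.046, 0.22], [0.24, 0.046, 0.34], [0.24, 0.046, 0.46], [0.24, 0.046, 0.58], [0.24, 0.046, 0.68], [0.24, 0.046, 0.74]], dr=[[0, 0, 0], [0, 0, 0], [0, 0, 0], [0, 0, 0], [0, 0, 0], [0, 0, 0], [0, 0, 0], [0, 0, 0]])

```text
clock: 16.0
tcp_pos: [630.1, 194.5, 77.3]
tool_rot: [-2.106, -2.33, 0.005]
contact_force: [-0.9, 0.6, -3.7]
width: 13.4
gripper_force: 30.0
```

```bash
python3 - <<'E'
from h import *
st(); plan([631,201,32],yaw(6.05))
E
```

```text
16.0 tcp [630.1 194.5  77.3] yaw 5.78 w 13.4 gf 30.0 F [-0.9  0.6 -3.7] q [-0.77  0.57  0.56  1.55 -0.32  1.12 -0.04]
shift [0.032 0.009 0.226]
turn [-0.002  0.001 -0.003]
```

Call:
arm_command(grip=[-1, -1, -1, -1, -1, -1, -1, -1], xyz=[[0.01, 0, 0.04], [0.02, 0, 0.08], [0.02, 0, 0.12], [0.02, 0, 0.15], [0.02, 0, 0.18], [0.02, 0, 0.2], [0.02, 0, 0.22], [0.02, 0, 0.22]], dr=[[0, 0, 0], [0, 0, 0], [0, 0, 0], [0, 0, 0], [0, 0, 0], [0, 0, 0], [0, 0, 0], [0, 0, 0]])

```text
clock: 16.8
tcp_pos: [630.8, 198.3, 36.0]
tool_rot: [-2.106, -2.331, 0.001]
contact_force: [-0.2, -0.8, -4.7]
width: 13.7
gripper_force: 30.0
```

Call:
arm_command(grip=[-1, -1], xyz=[[0, 0, 0], [0, 0, 0]], dr=[[0, 0, 0], [0, 0, 0]])

```text
clock: 17.0
tcp_pos: [631.3, 198.4, 36.9]
tool_rot: [2.106, 2.331, 0.001]
contact_force: [-0.4, -0.2, -5.4]
width: 13.7
gripper_force: 30.0
```

Call:
arm_command(grip=[-1, -1, -1, -1, -1], xyz=[[0, 0, 0.007], [0, 0, 0.014], [0, 0, 0.02], [0, 0, 0.022], [0, 0, 0.022]], dr=[[0, 0, 0], [0, 0, 0], [0, 0, 0], [0, 0, 0], [0, 0, 0]])

```text
clock: 17.5
tcp_pos: [631.0, 198.4, 32.0]
tool_rot: [-2.106, -2.331, 0.0]
contact_force: [-0.6, 0.2, -4.0]
width: 13.6
gripper_force: 30.0
```

Call:
arm_command(grip=[-1, -1, -1], xyz=[[0, 0, 0.006], [0, 0, 0.01], [0, 0, 0.01]], dr=[[0, 0, 0], [0, 0, 0], [0, 0, 0]])

```text
clock: 17.8
tcp_pos: [631.2, 198.4, 31.5]
tool_rot: [-2.106, -2.331, -0.001]
contact_force: [-6.1, -1.4, 7.5]
width: 13.6
gripper_force: 30.0
```

The lid has touched down (Fz changed from -4 to +7.5 N). I'll release it and rise.

Call:
arm_command(grip=[0.1, 0.1, 0.1, 0.1, 0.1, 0.1, 0.1, 0.1], xyz=[[0, 0, 0], [0, 0, 0], [0, 0, 0], [0, 0, 0], [0, 0, -0.1], [0, 0, -0.25], [0, 0, -0.45], [0, 0, -0.65]], dr=[[0, 0, 0], [0, 0, 0], [0, 0, 0], [0, 0, 0], [0, 0, 0], [0, 0, 0], [0, 0, 0], [0, 0, 0]])

```text
clock: 18.6
tcp_pos: [630.8, 198.2, 161.3]
tool_rot: [-2.106, -2.331, 0.001]
contact_force: [1.3, 0.1, -0.2]
width: 48.0
gripper_force: 0.0
```

Call:
arm_command(grip=[0.1, 0.1, 0.1, 0.1, 0.1], xyz=[[0, 0, -0.2], [0, 0, -0.4], [0, 0, -0.4], [0, 0, -0.4], [0, 0, -0.4]], dr=[[0, 0, 0], [0, 0, 0], [0, 0, 0], [0, 0, 0], [0, 0, 0]])

```text
clock: 19.1
tcp_pos: [630.5, 198.4, 238.9]
tool_rot: [-2.105, -2.33, 0.002]
contact_force: [0.0, 0.8, 0.3]
width: 48.0
gripper_force: 0.0
```

```bash
python3 - <<'E'
from h import *
st(); snap("side","s7",(170,110,400,280),3)
E
```

```text
19.1 tcp [630.5 198.4 238.9] yaw 5.81 w 48.0 gf 0.0 F [0.  0.8 0.3] q [-0.8   0.45  0.61  1.36 -0.26  1.41 -0.1 ]
```

View pics/s7.png

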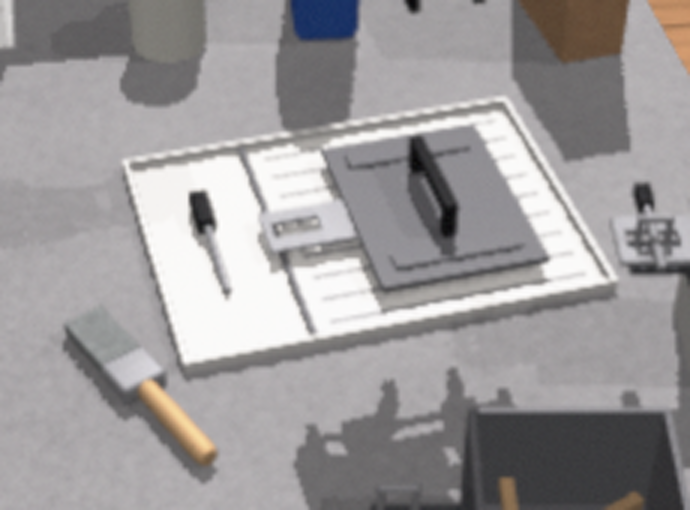

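The lid lies flat, handle up, in the large bay: plate corners at (325,150), (473,128), (547,262) and (380,287), leaf over the divider. The pin is in the front bay and the caddy pin at (645,205) is untouched.

```bash
python3 -c "
from h import *
print(order.sign_off())"
```

```text
the job is handed in; nothing more can be done
None
```

The job is handed in at about 19 s of the 66 s allowed, no verdict returned: the pin is in the tray's front bay, the lid lies flat, handle up, in the large bay, and the caddy's pin was not touched.

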